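# Pack a hard drive snugly into a data-recovery cradle

### The arm

A 7-joint arm with a two-finger parallel gripper is mounted at the origin on the work surface. World frame = base frame: x ahead of the robot, y to its left, z up, the work surface at z = 0. Lengths are in m, angles in rad, forces in N, time in s.
With the tool pointing down it reaches from about 0.425 to 0.95 m from the base axis. Payload 4.7 kg.
Tool frame: the origin (TCP) lies on the centre line of the jaws, within the pads' length; the fingertips stand robot.nose_length ahead of it and the grasp point (between the pads) lies 8 mm behind it (robot.nose_length is the distance from the TCP to the fingertips, in m); z points along the fingers, x is the direction in which the jaws open and shut, and the axes are right-handed (so a half turn about z gives the same grasp; the last joint's range is limited). The gripper opens to 85 mm and grips with 20 to 120 N. Pads are 22 mm wide; open, the fingers measure 114 mm over their backs; the gripper's body (76 mm by 85 mm) begins 54 mm behind the grasp point. The pads swing forward as they close: fully open they stand 13 mm farther back than shut.
Start: joints at [1.168, 0.469, -0.049, 1.532, 0.024, 1.141, -0.082], TCP at [0.247, -0.628, 0.204] pointing down, gripper open.
Joint ranges: [-2.59, 2.59], [-0.33, 1.99], [-1.39, 1.29], [0.1, 2.45], [-1.04, 4.18], [0.21, 1.99], [-2.66, 2.66]. Speed limits (rad/s): [2.57, 2.57, 3.14, 3.14, 3.14, 3.14, 3.14].

### API

Orientations are given as [roll, pitch, yaw] about the fixed x, y, z axes, in that order (R = Rz(yaw) Ry(pitch) Rx(roll)).
In Python, from plant import robot gives the robot as it stands. Calls block until the motion is done:
- robot.goto(position, orientation): joint-space move of the TCP to a pose.
- robot.move_straight(position, vel=0.15, attitude=None, contact_N=None): straight line of the TCP; attitude=None keeps the orientation; vel is the mean speed in m/s. With contact_N (N) it stops when the force on the tool has changed by that much, and returns True; else False.
- robot.move_joints(angles): joint-space move.
- robot.grip(opening, strength=None): opening from 0.0 (shut) to 1.0 (fully open); strength is the grip in N (None keeps the last); returns when the fingers have stopped.
- robot.sleep(seconds).
- robot.inverse_kinematics(position, orientation): joint angles nearest the present ones, or None.
- robot.sense(): the state.
- robot.grab_frame(name): name is "scene" or "top"; returns a dict with "image" (480x640x3 uint8, red, green, blue), "range_z" (480x640 float32, m along the optical axis (not along the pixel's ray), 0 where there is no reading), "fx", "fy", "cx", "cy" (pixels), "R" (3x3) and "t" (3): a world point X has camera coordinates R X + t. Camera axes: x right, y down, z forward; pixel columns grow to the right and rows downward; lengths in m; the calibration is good to about 2 mm. A picture is of the moment at which its call begins.
A pose or a line that the arm cannot do raises robot.IKError and nothing moves.
- robot.close_job(): hands the job in, once; it reports no verdict.
The state is a dict: "t": time; "joint_pos": joint angles; "joint_velocities": joint speeds; "effort": joint torques, N m; "tcp_pos": TCP position; "tcp_rot": TCP orientation; "wrist_force": force on the tool from outside, world axes, zero at the start; "torque": the same for the moment, N m; "opening": opening from 0.0 (shut) to 1.0 (fully open).
Only numpy, scipy, OpenCV 4.12 (cv2) and the standard library are available. Lean on these libraries where they do the work, as an engineer would, in place of code of your own. Each camera call takes 0.05 s, during which the arm holds its last target.

### The job

Load the loose 2.5 inch drive flat into the cradle, connector end fully home against the fixed stop so that the spring plunger is held in. Then stand packers from the tray on the bed, side by side and lined up with the drive, in the gap between the drive and the end stop: pick the packers which together fill it snugly, without forcing them. Let go, leaving the spare packers in the tray and everything else where it stands.

Things in the scene. Friction and masses are not known exactly. Their poses are not given: they have to be found in the camera images.
- drive_centre (a point): the loose 2.5 inch hard drive to load: a flat metal box 100 (x) x 70 (y) x 15 (z) mm, about 0.19 kg, lying face up (bright lid with a round boss and a paper patch, the round boss being nearer the connector) on the blue mat; this point is its centre, 7.5 mm above its underside. Its x axis runs lengthwise towards its connector end, z up
- drive_connector (a point): middle of the drive's connector end face (the end with the black connector strip along its edge), 50 mm from the drive's centre along +x, half-way up; same axes as the drive
- cradle: aluminium cradle bolted to the bench; origin at the centre of its underside, x lengthwise towards the fixed stop with the plunger and black switch, z up. Base plate 240 x 104 x 8 mm; along its middle a raised bed 60 mm wide, top 18 mm above the bench, full length, carries drive and packers (the drive overhangs it 5 mm each side, 10 mm above the base plate). The drive fully home has its centre at x = +25 mm, y = 0
- fixed_stop (a point): middle of the fixed stop's face towards the drive, on the cradle at x = +75 mm, 10 mm above the bed, axes as the cradle; the stop is 64 mm wide, its top 24 mm above the bed. Four fixed white guide lugs, tops 9 mm above the bed, stand 5 to 17 and 83 to 95 mm from this face, inner faces 38.5 mm either side of the centre line (3.5 mm clear of the drive each side)
- plunger (a joint): spring plunger of the part-present switch, a 7 mm pin that sticks 6 mm out of the fixed stop's face on the centre line, 10 mm above the bed: 0 m free, 0.006 m flush with the face; the switch makes at 0.0035. Light spring, 0.3 N free to 0.6 N flush; the drive's friction on the bed is enough to hold it in
- stop_face (a point): middle of the end stop's inner face (towards the fixed stop), 10 mm above the bed; axes as the cradle. The end stop is an aluminium block 64 mm wide, 16 thick, 20 above the bed, top edges rounded 3 mm, bolted in one of four rows of locating holes: face 31, 37, 42 or 47 mm from the end of a drive that is fully home (cradle x = -56, -62, -67 or -72 mm)
- tray: low grey tray 218 (x) x 66 (y) x 14 mm with five bays 43 mm apart along its x, floor 3 mm thick, fixed; origin at the centre of its underside. One packer or the spindle clamp stands in each bay
- packer12_centre (a point): centre (26 mm above its lower edge) of the 12 mm packer: a plain grey aluminium plate 12 mm thick (x), 52 mm long (y), 52 mm high (z), about 88 g, standing on its 52 mm long edge in a tray bay; thickness edges rounded 3 mm, a dark 8 mm hole through it near the top. Standing in the cradle it rises 32 mm above the end stop, so its ends can be gripped there
- packer17_centre (a point): centre (26 mm above its lower edge) of the 17 mm packer: a plain grey aluminium plate 17 mm thick (x), 52 mm long (y), 52 mm high (z), about 124 g, standing on its 52 mm long edge in a tray bay; thickness edges rounded 3 mm, a dark 8 mm hole through it near the top. Standing in the cradle it rises 32 mm above the end stop, so its ends can be gripped there
- packer23_centre (a point): centre (26 mm above its lower edge) of the 23 mm packer: a plain grey aluminium plate 23 mm thick (x), 52 mm long (y), 52 mm high (z), about 168 g, standing on its 52 mm long edge in a tray bay; thickness edges rounded 3 mm, a dark 8 mm hole through it near the top. Standing in the cradle it rises 32 mm above the end stop, so its ends can be gripped there
- packer33_centre (a point): centre (26 mm above its lower edge) of the 33 mm packer: a plain grey aluminium plate 33 mm thick (x), 52 mm long (y), 52 mm high (z), about 241 g, standing on its 52 mm long edge in a tray bay; thickness edges rounded 3 mm, a dark 8 mm hole through it near the top. Standing in the cradle it rises 32 mm above the end stop, so its ends can be gripped there
- magnifier: third hand with magnifying lens, fixed: foot 100 x 70 mm; origin under its 258 mm tall pillar; a horizontal lens 80 mm across, 215 to 225 mm above the bench, centred 80 mm from the pillar towards its own -x; a thin bar with clips along its y, 50 mm each side, at 150 mm height. An obstacle
- open_drive: opened black 3.5 inch drive 147 x 102 x 26 mm, leave alone; origin under its centre
- screwdriver: precision screwdriver 174 mm long, 15 mm thick, lying along its x, leave alone; origin under its middle
- controller_board: small green circuit board 60 x 46 mm, 9 mm high, leave alone; origin under its centre
- screw_dish: small steel dish 64 mm across, 18 mm high, leave alone; origin under its centre
- platter_cover: round open steel cover 106 mm across, 60 mm high, leave alone; origin under its centre
- solvent_bottle: closed white bottle 56 mm across, 150 mm high, leave alone; origin under its centre
- spindle_clamp: round steel spindle clamp 27 mm across, 13 mm high, lying in one bay of the tray, not a packer, leave alone; origin under its centre
- endstop: the end stop as a whole (see stop_face); origin under the middle of its block, 8 mm behind the face

How it is judged:
On the way, in this order (a step that is already met when the one before it is completed fails the run):
1. the drive sits flat on the bed, connector end home, holding the plunger in (value of joint plunger above 0.0035 m and x of drive_connector in the frame of cradle above 0.071 m and y of drive_connector in the frame of cradle between -0.006 and 0.006 m and z of drive_centre in the frame of cradle between 0.023 and 0.028 m and angle between drive_centre's own z axis and vertical below 0.05 rad), for 0.2 s.
2. the packers which fill the gap are brought to it, and no others (((x of stop_face in the frame of cradle between -0.059 and -0.05 m and horizontal distance between each of packer12_centre, packer17_centre and stop_face below 0.06 m and horizontal distance between each of packer23_centre, packer33_centre and stop_face above 0.06 m) or (x of stop_face in the frame of cradle between -0.0645 and -0.059 m and horizontal distance between each of packer12_centre, packer23_centre and stop_face below 0.06 m and horizontal distance between each of packer17_centre, packer33_centre and stop_face above 0.06 m) or (x of stop_face in the frame of cradle between -0.0695 and -0.0645 m and horizontal distance between each of packer12_centre, packer33_centre and stop_face above 0.06 m and horizontal distance between each of packer17_centre, packer23_centre and stop_face below 0.06 m) or (x of stop_face in the frame of cradle between -0.08 and -0.0695 m and horizontal distance between each of packer12_centre, packer33_centre and stop_face below 0.06 m and horizontal distance between each of packer17_centre, packer23_centre and stop_face above 0.06 m))), for 0.2 s.
At the end, for the whole second after the job is handed in: plunger in past 3.5 mm; drive at rest, flat on the bed, connector end within 4 mm of the stop and 6 mm of the centre line; the two packers filling the gap to about 2 mm stand on the bed (2.5 mm), upright, square (0.1 rad), within 12 mm of the centre line; the spare packers in the tray (all of step 1 and ((x of stop_face in the frame of cradle between -0.059 and -0.05 m and horizontal distance between each of packer12_centre, packer17_centre and stop_face below 0.06 m and horizontal distance between each of packer23_centre, packer33_centre and stop_face above 0.06 m) or (x of stop_face in the frame of cradle between -0.0645 and -0.059 m and horizontal distance between each of packer12_centre, packer23_centre and stop_face below 0.06 m and horizontal distance between each of packer17_centre, packer33_centre and stop_face above 0.06 m) or (x of stop_face in the frame of cradle between -0.0695 and -0.0645 m and horizontal distance between each of packer12_centre, packer33_centre and stop_face above 0.06 m and horizontal distance between each of packer17_centre, packer23_centre and stop_face below 0.06 m) or (x of stop_face in the frame of cradle between -0.08 and -0.0695 m and horizontal distance between each of packer12_centre, packer33_centre and stop_face below 0.06 m and horizontal distance between each of packer17_centre, packer23_centre and stop_face above 0.06 m)) and ((x of packer12_centre in the frame of cradle between -0.08 and -0.02 m and y of packer12_centre in the frame of cradle between -0.012 and 0.012 m and z of packer12_centre in the frame of cradle between 0.041 and 0.0465 m and angle between packer12_centre's own z axis and vertical below 0.06 rad and angle between the x axis of packer12_centre and the x axis of cradle, either way round below 0.1 rad) or (x of packer12_centre in the frame of tray between -0.109 and 0.109 m and y of packer12_centre in the frame of tray between -0.035 and 0.035 m and z of packer12_centre in the frame of tray below 0.045 m)) and ((x of packer17_centre in the frame of cradle between -0.08 and -0.02 m and y of packer17_centre in the frame of cradle between -0.012 and 0.012 m and z of packer17_centre in the frame of cradle between 0.041 and 0.0465 m and angle between packer17_centre's own z axis and vertical below 0.06 rad and angle between the x axis of packer17_centre and the x axis of cradle, either way round below 0.1 rad) or (x of packer17_centre in the frame of tray between -0.109 and 0.109 m and y of packer17_centre in the frame of tray between -0.035 and 0.035 m and z of packer17_centre in the frame of tray below 0.045 m)) and ((x of packer23_centre in the frame of cradle between -0.08 and -0.02 m and y of packer23_centre in the frame of cradle between -0.012 and 0.012 m and z of packer23_centre in the frame of cradle between 0.041 and 0.0465 m and angle between packer23_centre's own z axis and vertical below 0.06 rad and angle between the x axis of packer23_centre and the x axis of cradle, either way round below 0.1 rad) or (x of packer23_centre in the frame of tray between -0.109 and 0.109 m and y of packer23_centre in the frame of tray between -0.035 and 0.035 m and z of packer23_centre in the frame of tray below 0.045 m)) and ((x of packer33_centre in the frame of cradle between -0.08 and -0.02 m and y of packer33_centre in the frame of cradle between -0.012 and 0.012 m and z of packer33_centre in the frame of cradle between 0.041 and 0.0465 m and angle between packer33_centre's own z axis and vertical below 0.06 rad and angle between the x axis of packer33_centre and the x axis of cradle, either way round below 0.1 rad) or (x of packer33_centre in the frame of tray between -0.109 and 0.109 m and y of packer33_centre in the frame of tray between -0.035 and 0.035 m and z of packer33_centre in the frame of tray below 0.045 m)) and linear speed of drive below 0.01 m/s); the robot touches nothing.
It fails at once if a packer was forced (over 30 N against the end stop, the drive or another packer) (contact force between any of packer12, packer17, packer23, packer33 and endstop above 30 N or contact force between any of packer12, packer17, packer23, packer33 and drive above 30 N or contact force between packer12 and packer17 above 30 N or contact force between any of packer12, packer17 and packer23 above 30 N or contact force between any of packer12, packer17, packer23 and packer33 above 30 N).
It fails at once if a bystander was disturbed (moved over 20 mm) (distance of any of open_drive, screwdriver, controller_board, screw_dish, platter_cover, solvent_bottle, spindle_clamp from where it was at the start of the episode above 0.02 m).
It also fails if it takes over 72 s, if anything falls off the work surface, if the arm or the gripper's body presses on something with over 40 N, if the wrist force passes 120 N, or if a joint passes its speed limit or range.

## Working session

There is one attempt and no reset: what is moved stays moved. The work goes in short steps, each a Python script; the robot and the scene stay as the last script left them, time stands still between calls to the robot, and variables do not carry over. Pictures are saved under pics/ and viewed, and the job is handed in when it is done.

```bash
ls; mkdir -p pics; python3 - <<'E'
from plant import robot
import cv2,numpy as np
s=robot.sense();print({k:np.round(v,3) for k,v in s.items()},robot.nose_length)
for n in("scene","top"):
    f=robot.grab_frame(n);cv2.imwrite(f"pics/{n}0.png",f["image"][:,:,::-1])
    np.savez(f"{n}0.npz",**f);print(n,f["fx"],f["cx"],f["cy"],np.round(f["R"],3).tolist(),f["t"])
E
```

```text
pics
{'t': np.float64(0.0), 'joint_pos': array([ 1.168,  0.469, -0.049,  1.534,  0.024,  1.141, -0.082]), 'joint_velocities': array([-0.002,  0.001,  0.001,  0.001, -0.   ,  0.001, -0.   ]), 'effort': array([-0.0000e+00, -5.1031e+01, -4.6000e-02, -2.3771e+01,  1.1000e-02,
        8.0000e-03,  0.0000e+00]), 'tcp_pos': array([ 0.246, -0.628,  0.202]), 'tcp_rot': array([ 3.142e+00,  2.000e-03, -1.197e+00]), 'wrist_force': array([-0.513, -0.113, -0.659]), 'torque': array([0.013, 0.059, 0.004]), 'opening': np.float64(1.002)} 0.011
scene 591.0303768013544 321.0956233729468 239.1859724284356 [[-0.184, 0.983, 0.015], [0.741, 0.149, -0.655], [-0.646, -0.11, -0.755]] [ 0.09307647 -0.39849545  1.70849002]
top 434.4466425312084 320.6718565848622 233.00613308934481 [[-0.009, -1.0, 0.004], [-0.99, 0.008, -0.141], [0.141, -0.005, -0.99]] [0.02581433 0.58596197 0.88418287]
```

View pics/scene0.png

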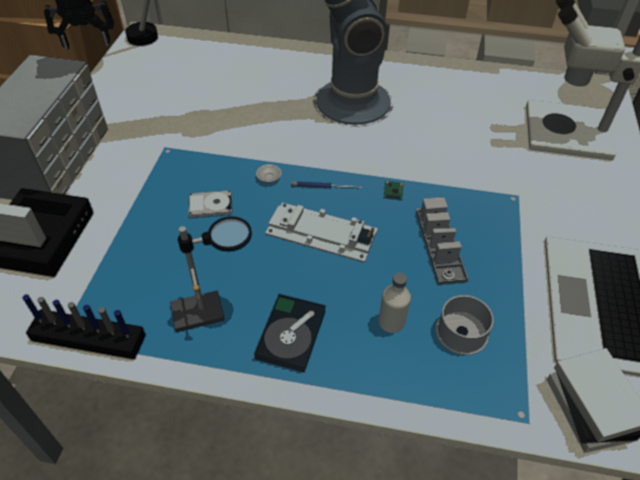

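View pics/top0.png

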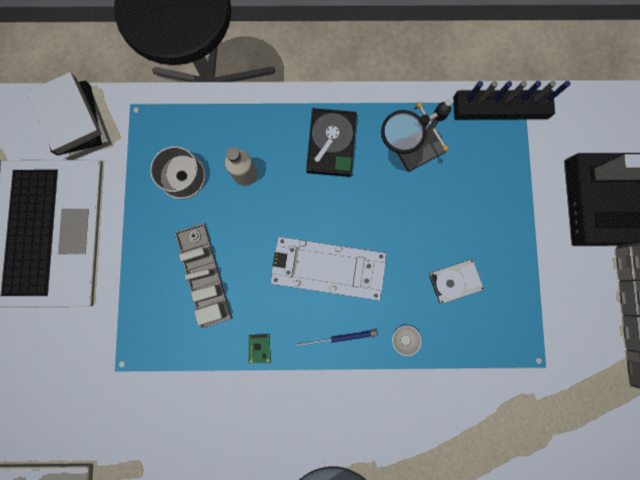

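```bash
python3 - <<'E'
import cv2,numpy as np
t=cv2.imread("pics/top0.png");s=cv2.imread("pics/scene0.png")
a=cv2.resize(t[225:310,255:495],None,fx=3.3,fy=3.3,interpolation=cv2.INTER_CUBIC)
b=cv2.resize(t[215:335,165:245],None,fx=4.5,fy=4.5,interpolation=cv2.INTER_CUBIC)
c=cv2.resize(s[180:290,180:390],None,fx=3.8,fy=3.8,interpolation=cv2.INTER_CUBIC)
d=cv2.resize(s[190:290,400:480],None,fx=5,fy=5,interpolation=cv2.INTER_CUBIC)
for n,i in zip("abcd",(a,b,c,d)):print(i.shape)
cv2.imwrite("pics/za.png",a);cv2.imwrite("pics/zc.png",c)
h=np.zeros((540,780,3),np.uint8);h[:b.shape[0],:b.shape[1]]=b;h[:500,370:770]=d;cv2.imwrite("pics/zbd.png",h)
E
```

```text
(280, 792, 3)
(540, 360, 3)
(418, 798, 3)
(500, 400, 3)
```

View pics/za.png

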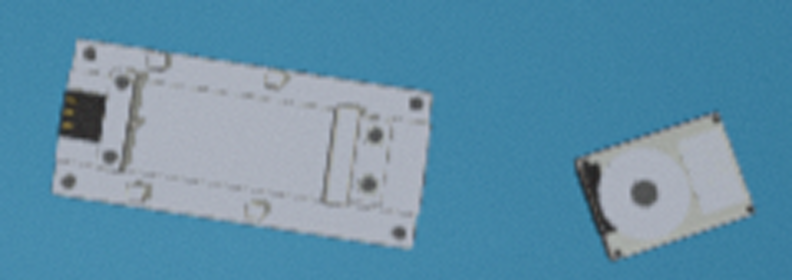

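View pics/zbd.png

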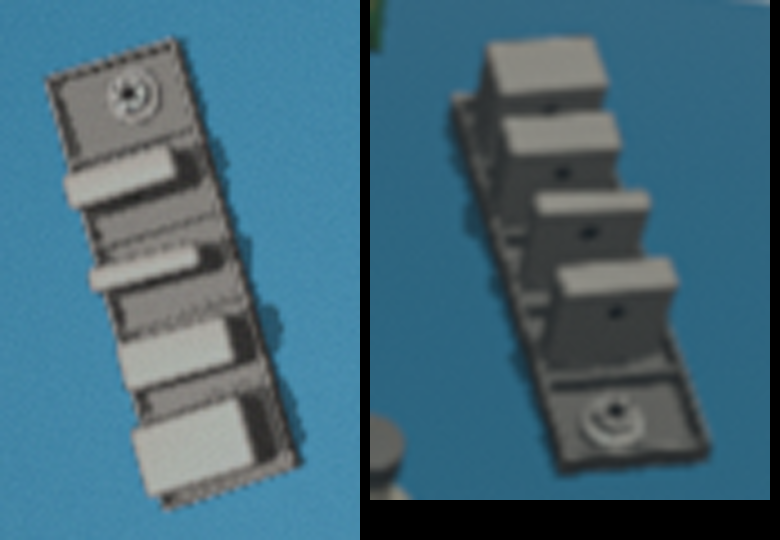

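View pics/zc.png

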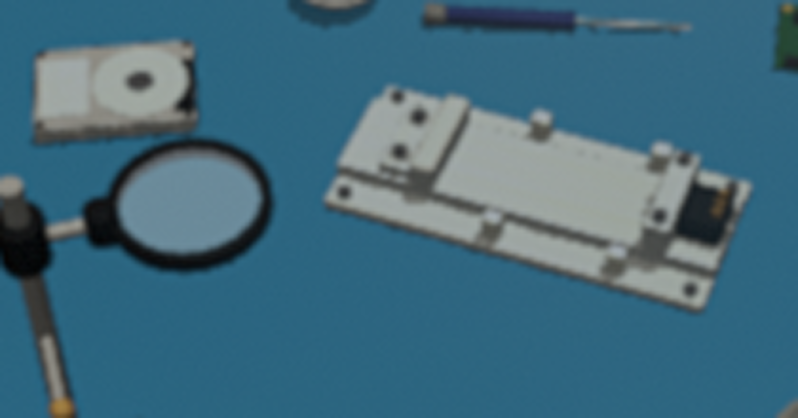

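```bash
cat > h.py <<'E'
import cv2,numpy as np
def cast(f,uv,z):
    uv=np.atleast_2d(uv).astype(float);R=f["R"];t=f["t"]
    d=np.c_[(uv[:,0]-f["cx"])/f["fx"],(uv[:,1]-f["cy"])/f["fy"],np.ones(len(uv))]@R
    c=-R.T@t; return c+d*((z-c[2])/d[:,2])[:,None]
def proj(f,X):
    c=np.atleast_2d(X)@f["R"].T+f["t"];return np.c_[c[:,0]/c[:,2]*f["fx"]+f["cx"],c[:,1]/c[:,2]*f["fy"]+f["cy"]]
def cloud(f):
    h,w=f["range_z"].shape;u,v=np.meshgrid(np.arange(w),np.arange(h));z=f["range_z"]
    c=np.stack([(u-f["cx"])/f["fx"]*z,(v-f["cy"])/f["fy"]*z,z],-1);P=(c-f["t"])@f["R"];P[z<=0]=np.nan;return P
def notblue(f):
    hsv=cv2.cvtColor(f["image"],cv2.COLOR_RGB2HSV);return (((hsv[...,1]<110))*255).astype(np.uint8)
def rect(pts):
    (c,s,a)=cv2.minAreaRect((np.asarray(pts)*1000).astype(np.float32));
    return np.array(c)/1000,np.array(s),a
E
python3 - <<'E'
from h import *
for n in("top","scene"):
    f=np.load(n+"0.npz");P=cloud(f);m=notblue(f)
    print(n,f["image"][300,150],'blue h med',[np.round(np.nanmedian(P[y:y+10,x:x+10,2]),4) for x,y in([(400,195),(210,240)] if n=="top" else [(300,280),(260,205)])])
    k,l,st,ce=cv2.connectedComponentsWithStats(m)
    for i in range(1,k):
        if 150<st[i,4]<20000: print(i,st[i],ce[i].round(),"zmed",np.nanpercentile(P[l==i][:,2],[5,50,95]).round(4),rect(cast(f,np.argwhere(l==i)[:,::-1],.0)[:,:2]))
E
```

```text
top [ 65 130 163] blue h med [np.float64(0.0003), np.float64(0.0011)]
5 [ 307  108   50   68 2666] [331. 140.] zmed [0.019  0.0222 0.0264] (array([ 0.80394873, -0.00554774]), array([102.81941986, 154.4664917 ]), 84.31774139404297)
6 [ 150  146   56   53 2249] [177. 172.] zmed [0.0014 0.0075 0.0596] (array([0.73447028, 0.3449379 ]), array([131.94726562, 107.27069855]), 48.35050582885742)
7 [224 147  34  39 915] [240. 166.] zmed [0.0123 0.0992 0.1507] (array([0.74919794, 0.20361359]), array([98.92027283, 61.10594177]), 30.977415084838867)
10 [ 175  223   57  106 3310] [202. 276.] zmed [0.0012 0.0133 0.0564] (array([0.50163968, 0.28345386]), array([222.65272522,  74.94734955]), 17.015296936035156)
11 [ 270  237  116   64 5390] [328. 268.] zmed [0.0052 0.0168 0.0394] (array([0.51447913, 0.00446515]), array([245.98951721, 106.87319183]), 80.8387222290039)
12 [ 429  259   55   45 1563] [456. 281.] zmed [0.0108 0.0146 0.0175] (array([ 0.48315811, -0.27573746]), array([ 71.77129364, 104.19258881]), 17.58544921875)
13 [392 325  30  32 760] [407. 340.] zmed [0.001  0.0117 0.0191] (array([ 0.35
[... 899 characters left out ...]
 array([249.98306274, 125.67572784]), 81.08773040771484)
14 [ 171  217   80  115 3180] [207. 274.] zmed [0.0135 0.1388 0.2321] (array([ 0.66927954, -0.21251744]), array([309.00805664, 166.63919067]), 15.545095443725586)
15 [ 378  273   33   60 1399] [395. 305.] zmed [0.0093 0.0898 0.1497] (array([0.67689728, 0.19207451]), array([ 60.79644012, 156.87919617]), 89.43501281738281)
16 [ 255  295   69   76 3140] [290. 335.] zmed [0.0175 0.0228 0.0271] (array([ 0.79139423, -0.00959808]), array([103.83843994, 158.29614258]), 84.38177490234375)
17 [ 435  295   59   60 2715] [464. 324.] zmed [0.0017 0.0201 0.06  ] (array([0.70415076, 0.33747031]), array([107.42529297, 150.84397888]), 75.2662124633789)
```

```bash
cat > m1.py <<'E'
from h import *
def seg(n,f):
    P=cloud(f);m=notblue(f);V=f["image"].max(2)
    k,l,st,ce=cv2.connectedComponentsWithStats(m)
    def at(X):
        u,v=proj(f,X)[0].round().astype(int);return l==l[v,u]
    out={}
    cr=at([.515,.03,.018]);dr=at([.48,-.275,.015]);tr=at([.5,.28,.055])
    out["cradle"]=rect(cast(f,np.argwhere(cr)[:,::-1],.008)[:,:2])
    out["drive"]=rect(cast(f,np.argwhere(dr)[:,::-1],.015)[:,:2])
    if n=="top":out["tray"]=rect(cast(f,np.argwhere(tr)[:,::-1],.007)[:,:2])
    # dark bolt holes on plate
    g=cv2.cvtColor(f["image"],cv2.COLOR_RGB2GRAY)
    H=P[...,2]
    pk=tr&(H>.047)
    k2,l2,st2,c2=cv2.connectedComponentsWithStats(pk.astype(np.uint8))
    for i in range(1,k2):
        if st2[i,4]>40:
            out["pk%d"%i]=rect(cast(f,np.argwhere(l2==i)[:,::-1],.055)[:,:2])+(st2[i,4],np.median(H[l2==i]))
    return out
if __name__=="__main__":
    for n in("top","scene"):
        for k,v in seg(n,np.load(n+"0.npz")).items():print(n,k,*[np.round(x,4) for x in v])
E
python3 m1.py
```

```text
top cradle [0.514  0.0046] [243.9353 105.9807] 80.8387
top drive [ 0.4827 -0.271 ] [ 70.6475 102.5612] 17.5855
top tray [0.5013 0.2816] [221.0258  74.3997] 17.0153
top pk1 [0.5412 0.2905] [17.8886 51.9891] 17.1963 212 0.0548
top pk2 [0.4998 0.278 ] [12.2158 52.6458] 14.5547 150 0.0545
top pk3 [0.4605 0.2622] [22.9177 53.2834] 15.5193 293 0.0551
top pk4 [0.4183 0.2532] [32.7252 52.5065] 16.5828 417 0.0547
scene cradle [0.5107 0.0014] [248.0375 124.6976] 81.0877
scene drive [ 0.4902 -0.2733] [ 82.4144 102.2237] 17.794
scene pk1 [0.4268 0.2518] [41.1216 54.446 ] 16.6235 277 0.0547
scene pk2 [0.4684 0.2611] [29.8288 53.9654] 16.1866 208 0.0548
scene pk3 [0.5081 0.2765] [20.7532 51.5413] 11.385 134 0.0541
scene pk4 [0.55 0.29] [24.2533 53.3734] 17.5022 185 0.0546
```

```bash
python3 - <<'E'
from h import *
c0=np.array([.514,.0046]);a=np.deg2rad(80.8387)
# long axis direction
ax=np.array([np.cos(np.deg2rad(90-9.2)),np.sin(np.deg2rad(90-9.2))])
for n in("top","scene"):
    f=np.load(n+"0.npz");P=cloud(f);H=P[...,2]
    for cen,nm in (((.53,.085),"fix"),((.50,-.075),"end")):
        for z,zt in((.030,.038 if nm=="end" else .042),):
            near=np.hypot(P[...,0]-cen[0],P[...,1]-cen[1])<.06
            m=near&(H>z)
            X=cast(f,np.argwhere(m)[:,::-1],zt)[:,:2]
            print(n,nm,m.sum(),np.nanpercentile(H[m],[5,50,95]).round(4),*[np.round(v,4) for v in rect(X)])
    # profile of H along cradle axis
    near=np.hypot(P[...,0]-c0[0],P[...,1]-c0[1])<.13
    for cx in []:pass
    Q=P[near][:,:2]-c0; h=H[near]
    # fit axis sign
    for s in (1,):
        e=np.array([np.cos(a),np.sin(a)]);
        L=Q@e; W=Q@np.array([-e[1],e[0]])
        sel=abs(W)<.022
        for lo in np.arange(-.09,.10,.003):
            q=sel&(L>=lo)&(L<lo+.003)
            print("%.0f:%.1f"%(lo*1000,np.median(h[q])*1000),end=" ")
    print()
E
```

```text
top fix 436 [0.035  0.0404 0.0455] [0.5208 0.0986] [49.7303 77.6346] 81.4275
top end 257 [0.031  0.0371 0.0403] [ 0.5013 -0.065 ] [31.6064 63.5739] 81.1055
-90:26.4 -87:26.7 -84:27.9 -81:26.4 -78:25.9 -75:26.1 -72:36.3 -69:37.9 -66:37.4 -63:37.5 -60:37.3 -57:29.2 -54:17.8 -51:18.0 -48:18.2 -45:17.8 -42:18.3 -39:17.7 -36:17.6 -33:17.7 -30:18.2 -27:17.6 -24:18.1 -21:18.7 -18:18.1 -15:17.6 -12:16.9 -9:17.9 -6:17.5 -3:17.9 0:18.3 3:17.6 6:17.8 9:18.0 12:17.4 15:17.6 18:17.7 21:18.6 24:18.1 27:17.3 30:18.2 33:18.3 36:18.0 39:18.1 42:18.3 45:18.2 48:18.3 51:18.5 54:17.9 57:17.9 60:17.8 63:18.5 66:17.4 69:18.5 72:17.8 75:40.7 78:42.8 81:42.8 84:41.7 87:42.0 90:40.7 93:37.2 96:36.8 99:37.0 
scene fix 348 [0.0315 0.0401 0.0465] [0.5352 0.098 ] [49.4527 73.8425] 88.2586
scene end 190 [0.0311 0.0372 0.0412] [ 0.5102 -0.065 ] [32.1814 70.0132] 80.6688
-90:27.6 -87:28.5 -84:28.6 -81:26.7 -78:27.5 -75:36.0 -72:37.4 -69:38.9 -66:38.5 -63:38.6 -60:35.0 -57:25.0 -54:18.4 -51:18.3 -48:17.0 -45:19.0 -42:17.6 -39:17.9 -36:18.0 -33:18.6 -30:18.3 -27:18.9 -24:17.5 -21:18.3 -18:18.8 -15:18.5 -12:18.9 -9:18.0 -6:18.2 -3:18.0 0:18.2 3:17.7 6:18.8 9:17.4 12:18.4 15:18.8 18:18.5 21:17.8 24:18.8 27:17.6 30:18.3 33:18.5 36:18.1 39:18.6 42:18.1 45:18.1 48:18.9 51:18.8 54:18.0 57:17.4 60:18.9 63:19.4 66:17.8 69:28.5 72:41.1 75:41.8 78:41.8 81:42.6 84:42.1 87:42.0 90:35.7 93:35.8 96:37.5 99:37.0
```

```bash
python3 - <<'E'
from h import *
F={n:np.load(n+"0.npz") for n in("top","scene")}
def blob(f,u,v,r=3):
    g=cv2.cvtColor(f["image"],cv2.COLOR_RGB2GRAY).astype(float)
    u0,v0=int(round(u)),int(round(v))
    for _ in range(3):
        w=g[v0-r:v0+r+1,u0-r:u0+r+1];w=np.clip(np.median(w)-8-w,0,None)
        yy,xx=np.mgrid[v0-r:v0+r+1,u0-r:u0+r+1];c=np.array([(w*xx).sum(),(w*yy).sum()])/w.sum();u0,v0=np.round(c).astype(int)
    return c
tp=[(255+x/3.3,225+y/3.3) for x,y in((90,54),(416,103),(399,233),(68,181))]
sp={2:None}
T=np.array([blob(F["top"],*p) for p in tp]);X=cast(F["top"],T,.008);print("top bolts",T.round(1).tolist(),X[:,:2].round(4).tolist(),"centre",X.mean(0).round(4))
d=[np.linalg.norm(X[i]-X[(i+1)%4]) for i in range(4)];print(np.round(d,4))
ex=(X[0]+X[3]-X[1]-X[2]);print("yaw",np.rad2deg(np.arctan2(ex[1],ex[0])))
ss=[(180+x/3.8,180+y/3.8) for x,y in((397,97),(343,190),(690,290))]
S=np.array([blob(F["scene"],*p) for p in ss]);Y=cast(F["scene"],S,.008);print("scene bolts",S.round(1).tolist(),Y[:,:2].round(4).tolist())
b=blob(F["top"],255+644/3.3,225+193/3.3,5);b2=blob(F["scene"],180+140/3.8,180+81/3.8,4)
print("boss",cast(F["top"],b,.015),cast(F["scene"],b2,.015))
print("lens",cast(F["top"],(405,131),.22),cast(F["scene"],(230,233),.22))
E
```

```text
top bolts [[281.8, 240.9], [380.6, 256.0], [375.5, 295.1], [275.3, 279.6]] [[0.5741, 0.1065], [0.539, -0.1103], [0.4541, -0.0969], [0.4894, 0.1202]] centre [0.5141 0.0049 0.008 ]
[0.2197 0.086  0.22   0.0858]
yaw 80.7862636355194
scene bolts [[284.3, 203.5], [269.8, 230.0], [361.1, 255.9]] [[0.4493, -0.1008], [0.5394, -0.1142], [0.5748, 0.1038]]
boss [[ 0.47837192 -0.25721786  0.015     ]] [[ 0.47980802 -0.26041047  0.015     ]]
lens [[ 0.74258274 -0.12949593  0.22      ]] [[ 0.74311767 -0.12737997  0.22      ]]
```

```bash
cat > r.py <<'E'
from plant import robot
import numpy as np
from h import *
PI=np.pi
def ori(deg): return [PI,0,np.deg2rad(deg)]
def st(m=""):
    s=robot.sense();print(m,"t %.2f"%s["t"],"tcp",np.round(s["tcp_pos"],4),"yaw %.1f"%np.rad2deg(s["tcp_rot"][2]),"F",np.round(s["wrist_force"],1),"op %.3f"%s["opening"]);return s
def snap(name,n,box=None,k=1):
    f=robot.grab_frame(n);im=f["image"][:,:,::-1]
    if box: im=im[box[1]:box[3],box[0]:box[2]]
    cv2.imwrite("pics/%s.png"%name,cv2.resize(im,None,fx=k,fy=k,interpolation=cv2.INTER_CUBIC));np.savez(name+".npz",**f)
E
python3 - <<'E'
from r import *
print(robot.inverse_kinematics([.4825,-.2725,.05],ori(17.6)),robot.inverse_kinematics([.4825,-.2725,.05],ori(-162.4)),robot.inverse_kinematics([.514,.02,.05],ori(-9.2)))
robot.goto([.4825,-.2725,.10],ori(17.6));st()
robot.grip(.96,40);st()
robot.move_straight([.4825,-.2725,.04],.1);st()
c=robot.move_straight([.4825,-.2725,.004],.03,contact_N=3);st(c)
snap("g1","top",(380,210,540,330),4);snap("g1s","scene",(150,140,310,260),4)
E
```

```text
[ 0.8080934   0.50603517 -0.480131    1.94223636  0.32750896  0.76978442
  0.44856188] [ 0.3245544   0.45934988  0.14574469  1.97111215 -0.09806097  0.71773775
 -2.30507051] [ 0.34534885  0.47517051 -0.58795538  2.02837327  0.38313904  0.74610359
 -0.63805765]
 t 1.72 tcp [ 0.4821 -0.2744  0.1002] yaw 17.4 F [ 0.  -0.5  0.3] op 1.000
 t 1.93 tcp [ 0.4823 -0.2735  0.1001] yaw 17.5 F [-0.5  0.2 -0.4] op 0.959
 t 2.68 tcp [ 0.483  -0.2726  0.0403] yaw 17.6 F [ 0.5  0.4 -0.3] op 0.961
False t 4.03 tcp [ 0.4827 -0.2726  0.0042] yaw 17.6 F [-0.6 -0.1  0.6] op 0.957
```

View pics/g1.png

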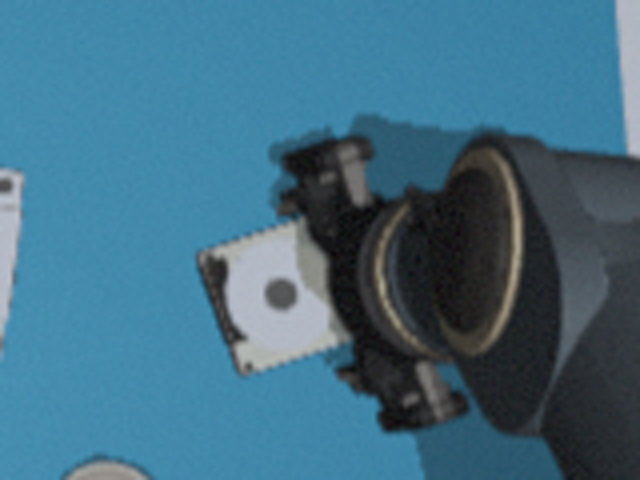

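View pics/g1s.png

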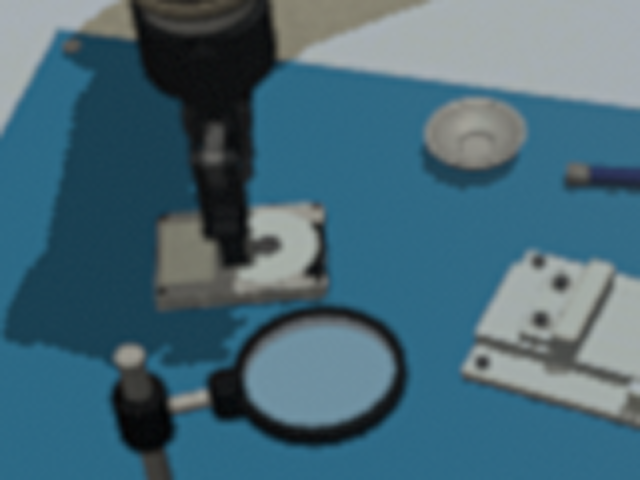

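```bash
python3 - <<'E'
from r import *
p=robot.sense()["tcp_pos"]
robot.move_straight([.4825,-.2725,.007],.05)
robot.grip(0.5,50);st("grip")
robot.move_straight([.4825,-.2725,.07],.1);st("lift")
snap("g2","top",(380,210,540,330),4);snap("g2s","scene",(150,140,310,260),4)
E
```

```text
grip t 4.85 tcp [ 0.4825 -0.2725  0.007 ] yaw 17.6 F [ 0.  -0.8 -0. ] op 0.506
lift t 5.63 tcp [ 0.482  -0.2725  0.0696] yaw 17.6 F [ 0.5  0.3 -0.6] op 0.500
```

View pics/g2s.png

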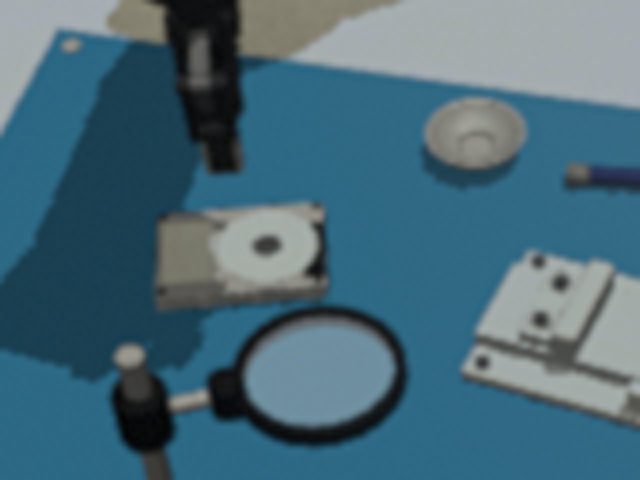

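View pics/g2.png

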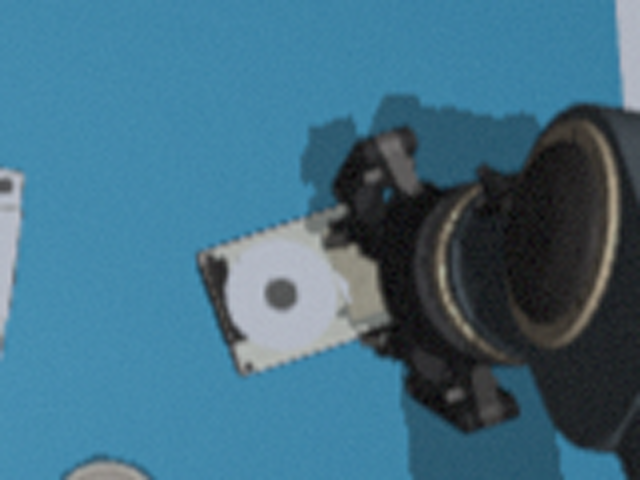

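```bash
python3 - <<'E'
from r import *
print("nose",robot.nose_length)
for nm,x,y in(("g1s",235,262),("g2s",225,168)):
    f=np.load(nm+".npz");P=cloud(f);u,v=int(150+x/4),int(140+y/4)
    print(nm,u,v,P[v-4:v+4,u-1:u+2,2].round(3).tolist());print(P[v-3,u].round(3))
E
```

```text
nose 0.011
g1s 208 205 [[0.075, 0.071, 0.07], [0.067, 0.064, 0.067], [0.065, 0.062, 0.063], [0.063, 0.06, 0.057], [0.057, 0.059, 0.056], [0.054, 0.057, 0.054], [0.047, 0.047, 0.044], [0.016, 0.013, 0.017]]
[ 0.532 -0.258  0.064]
g2s 206 182 [[0.118, 0.126, 0.123], [0.119, 0.118, 0.119], [0.114, 0.109, 0.114], [0.111, 0.109, 0.112], [0.113, 0.108, 0.109], [0.108, 0.108, 0.108], [0.001, 0.002, -0.001], [-0.001, -0.003, -0.001]]
[ 0.514 -0.261  0.118]
```

```bash
python3 - <<'E'
from r import *
f=np.load("g1.npz")
for z in(.01,.045):print(cast(f,[(380+290/4,210+208/4),(380+350/4,210+376/4),(380+320/4,210+292/4)],z)[:,:2].round(4).tolist())
P=cloud(f);m=(P[...,2]>.03)&(P[...,2]<.09)&(np.hypot(P[...,0]-.4825,P[...,1]+.2725)<.09)
ys,xs=np.where(m);
im=f["image"].copy()
s=np.load("g1s.npz");Q=cloud(s)
sel=(np.hypot(Q[...,0]-.4825,Q[...,1]+.2725)<.075)&(Q[...,2]>.03)&(Q[...,2]<.07)
print(np.c_[Q[sel]][np.argsort(Q[sel][:,2])][:12].round(3))
s2=np.load("g2s.npz");Q=cloud(s2)
sel=(np.hypot(Q[...,0]-.4825,Q[...,1]+.2725)<.075)&(Q[...,2]>.05)&(Q[...,2]<.13)
print(np.c_[Q[sel]][np.argsort(Q[sel][:,2])][:12].round(3))
E
```

```text
[[0.5243, -0.2669], [0.4334, -0.2946], [0.4786, -0.2808]]
[[0.5218, -0.2561], [0.4343, -0.2828], [0.4777, -0.2695]]
[[ 0.526 -0.258  0.042]
 [ 0.529 -0.259  0.044]
 [ 0.529 -0.268  0.046]
 [ 0.526 -0.25   0.047]
 [ 0.532 -0.26   0.047]
 [ 0.533 -0.262  0.047]
 [ 0.445 -0.283  0.047]
 [ 0.534 -0.264  0.048]
 [ 0.529 -0.268  0.049]
 [ 0.527 -0.249  0.051]
 [ 0.528 -0.251  0.051]
 [ 0.534 -0.263  0.052]]
[[ 0.507 -0.261  0.099]
 [ 0.507 -0.259  0.099]
 [ 0.454 -0.271  0.102]
 [ 0.499 -0.256  0.102]
 [ 0.458 -0.269  0.103]
 [ 0.513 -0.273  0.103]
 [ 0.51  -0.255  0.103]
 [ 0.462 -0.27   0.103]
 [ 0.504 -0.254  0.104]
 [ 0.508 -0.255  0.104]
 [ 0.508 -0.253  0.104]
 [ 0.514 -0.267  0.105]]
```

```bash
python3 - <<'E'
from r import *
robot.grip(.96,50)
robot.move_straight([.4825,-.2725,-.010],.15);st()
c=robot.move_straight([.4825,-.2725,-.048],.03,contact_N=3);st(c)
snap("g3s","scene",(150,140,310,260),4)
E
```

```text
t 6.88 tcp [ 0.4831 -0.2726 -0.0095] yaw 17.6 F [-0.2  0.2  0.5] op 0.964
True t 7.81 tcp [ 0.4823 -0.2724 -0.0395] yaw 17.6 F [-1.8 -0.1  6.2] op 0.961
```

View pics/g3s.png

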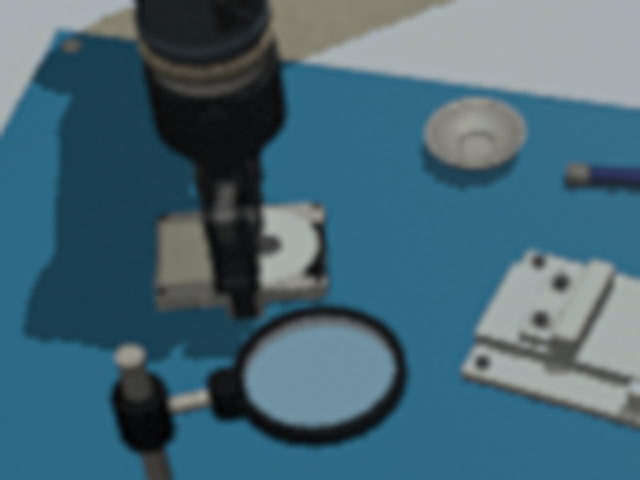

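```bash
python3 - <<'E'
from r import *
robot.move_straight([.4825,-.2725,-.0345],.05)
robot.grip(0.5,50);st("grip")
robot.move_straight([.4825,-.2725,.03],.12);st("lift")
snap("g4","top",(380,210,540,330),4);snap("g4s","scene",(150,140,310,260),4)
E
```

```text
grip t 8.38 tcp [ 0.4828 -0.2725 -0.0342] yaw 17.6 F [-0.4  0.9  4.1] op 0.802
lift t 9.07 tcp [ 0.4817 -0.2724  0.0294] yaw 17.6 F [-1.1  0.4 -1.7] op 0.807
```

View pics/g4s.png

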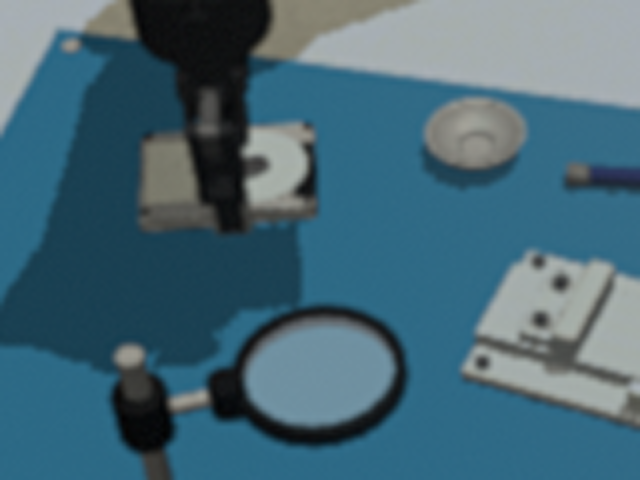

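View pics/g4.png

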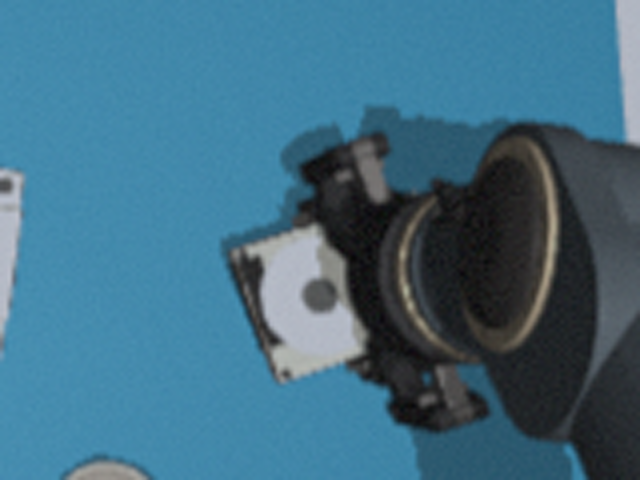

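```bash
cat >> r.py <<'E'
YAW=80.8;C0=np.array([.514,.0035])
def W(x,y=0,z=0,C=C0):
    a=np.deg2rad(YAW);e=np.array([np.cos(a),np.sin(a)]);n=np.array([-e[1],e[0]])
    return [*(C+x*e+y*n),z]
def inC(p,C=C0):
    a=np.deg2rad(YAW);e=np.array([np.cos(a),np.sin(a)]);n=np.array([-e[1],e[0]]);d=np.asarray(p)[:2]-C
    return np.round([d@e*1000,d@n*1000],1)
E
python3 - <<'E'
from r import *
robot.goto(W(13,0,.04)[:2]+[.04] if 0 else W(.013,0,.04),ori(-9.2));s=st();print(inC(s["tcp_pos"]))
robot.sleep(.15);snap("g5","top",(250,210,410,330),4);snap("g5s","scene",(250,150,410,270),4)
E
```

```text
t 10.29 tcp [0.516  0.0149 0.0396] yaw -9.3 F [ 0.3  0.  -1.8] op 0.805
[11.6 -0.2]
```

View pics/g5.png

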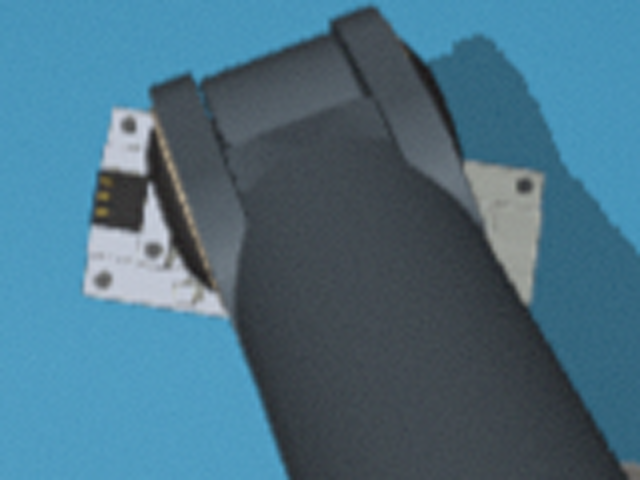

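View pics/g5s.png

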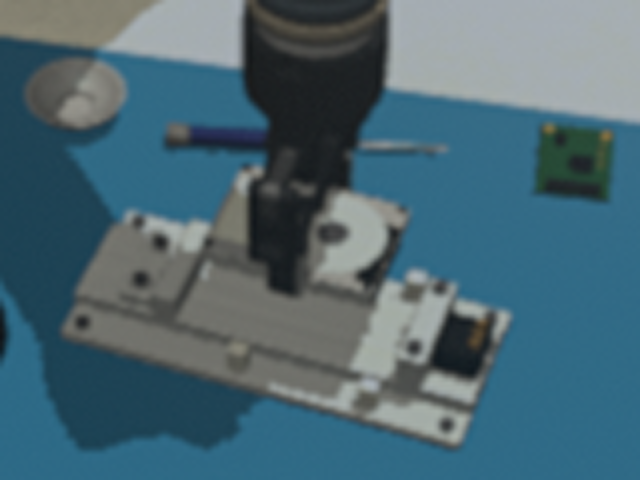

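```bash
python3 - <<'E'
from r import *
robot.move_straight(W(.013,0,-.003),.12)
c=robot.move_straight(W(.013,0,-.023),.03,contact_N=2.5);s=st(c);z=s["tcp_pos"][2]
z=z+.0005
robot.move_straight(W(.013,0,z),.05);st("eased")
c=robot.move_straight(W(.036,0,z),.03,contact_N=6);s=st(c);print(inC(s["tcp_pos"]))
snap("g6s","scene",(250,150,410,270),4)
E
```

```text
True t 11.55 tcp [ 0.5164  0.0163 -0.0162] yaw -9.2 F [-0.4 -1.2  5.3] op 0.806
eased t 11.80 tcp [ 0.5159  0.0163 -0.016 ] yaw -9.2 F [-0.5  0.5 -2.3] op 0.801
True t 12.34 tcp [ 0.5181  0.0303 -0.0162] yaw -9.2 F [-0.1 -1.1  1.9] op 0.806
[27.1  0.2]
```

View pics/g6s.png

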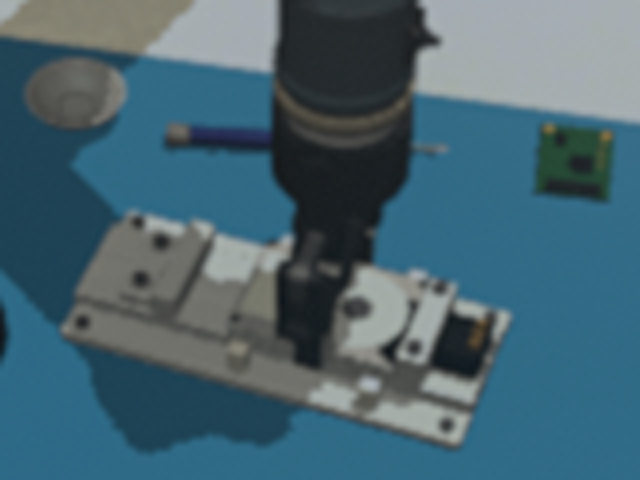

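```bash
python3 - <<'E'
from r import *
z=-.0162
c=robot.move_straight(W(.040,0,z),.03,contact_N=8);s=st(c);print(inC(s["tcp_pos"]))
robot.sleep(.2);s=st();print(inC(s["tcp_pos"]))
E
```

```text
True t 12.64 tcp [ 0.518   0.0303 -0.0161] yaw -9.3 F [-1.4 -1.   4.7] op 0.807
[27.1  0.3]
 t 12.84 tcp [ 0.518   0.0303 -0.0162] yaw -9.3 F [-0.5 -0.7  5.8] op 0.806
[27.1  0.3]
```

```bash
python3 - <<'E'
from r import *
robot.grip(.95,50)
robot.move_straight(W(.027,0,.07),.15);st()
robot.goto([.5412,.290,.06],ori(-73));st()
snap("g7","top",(250,210,410,330),4);snap("g7s","scene",(250,160,490,340),3.3);
E
```

```text
t 13.85 tcp [0.5176 0.0299 0.0694] yaw -9.3 F [-0.2 -0.6  0.8] op 0.954
 t 15.12 tcp [0.5412 0.2887 0.0593] yaw -73.0 F [-0.3 -0.3 -0.2] op 0.949
```

View pics/g7.png

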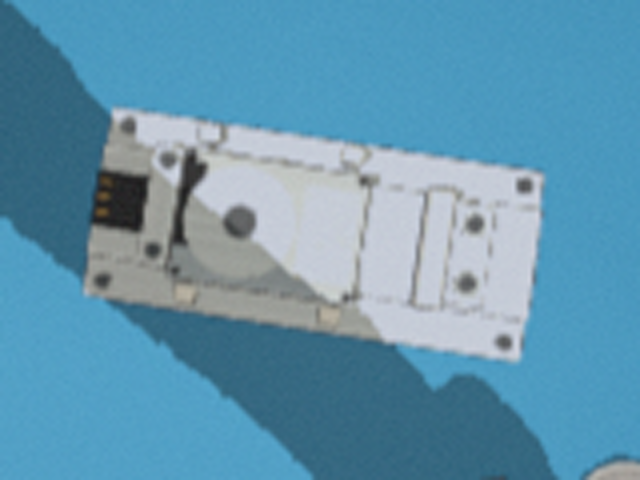

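View pics/g7s.png

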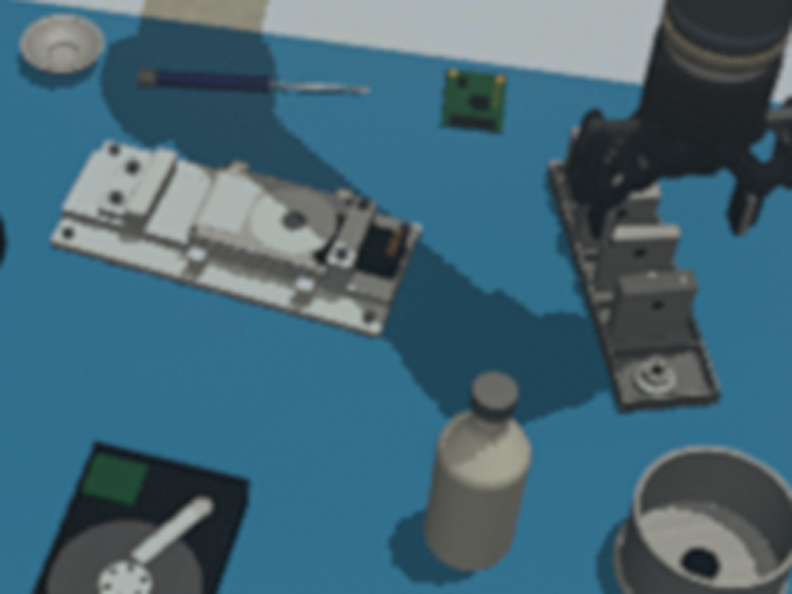

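```bash
python3 - <<'E'
from r import *
robot.grip(.75,40)
c=robot.move_straight([.5412,.290,-.005],.06,contact_N=5);st(c)
snap("g8s","scene",(380,160,500,270),5);snap("g8t","top",(140,200,260,320),5)
E
```

```text
False t 16.77 tcp [ 0.5415  0.2902 -0.0045] yaw -73.0 F [-0.2  0.2 -0.5] op 0.752
```

View pics/g8s.png

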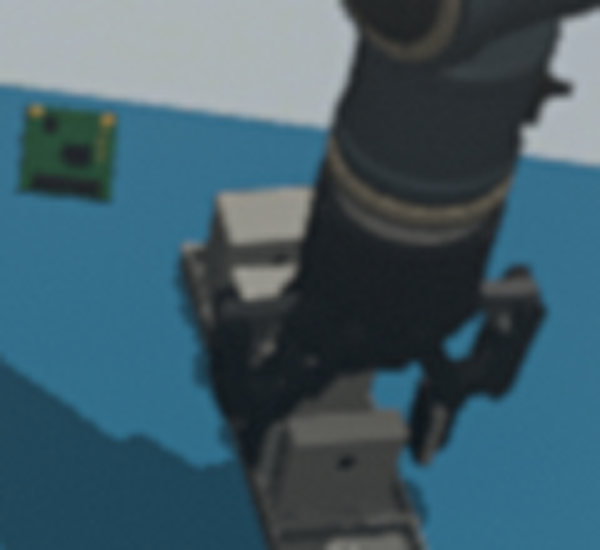

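View pics/g8t.png

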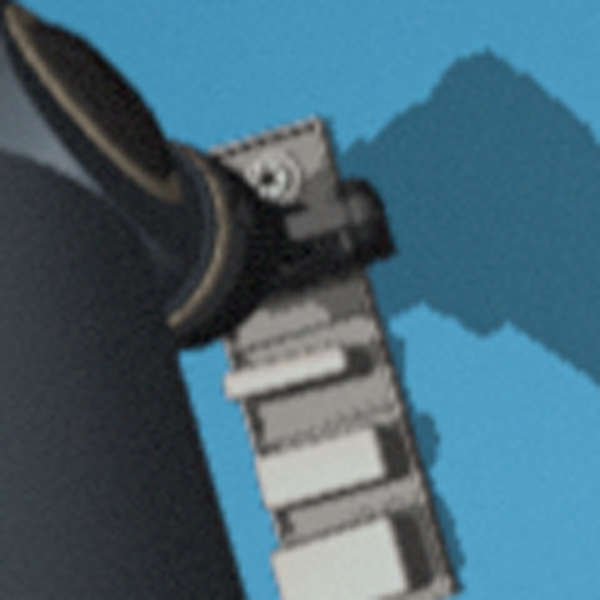

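```bash
python3 - <<'E'
from r import *
robot.grip(0.45,40);st("grip")
robot.move_straight([.5412,.290,.065],.12);st("lift");robot.sleep(.1)
snap("g9s","scene",(380,130,500,240),5);snap("g9t","top",(140,200,260,320),5)
E
```

```text
grip t 17.12 tcp [ 0.5417  0.2903 -0.0044] yaw -73.0 F [-0.1 -0.1  3.1] op 0.604
lift t 17.86 tcp [0.5406 0.2896 0.0643] yaw -73.0 F [ 0.1 -0.8 -0.7] op 0.602
```

View pics/g9s.png

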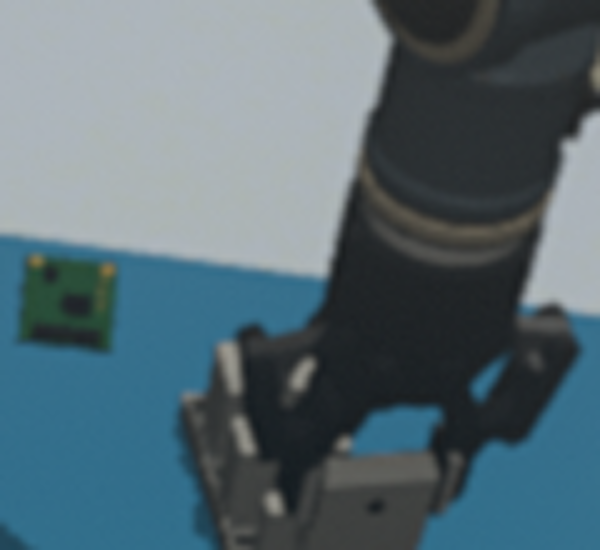

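```bash
python3 - <<'E'
from r import *
robot.goto(W(-.043,0,.062),ori(-9.2));s=st();robot.sleep(.1)
snap("h1s","scene",(240,130,400,250),4.5)
E
```

```text
t 19.43 tcp [ 0.5076 -0.038   0.0622] yaw -9.2 F [ 0.3 -0.7 -1. ] op 0.599
```

View pics/h1s.png

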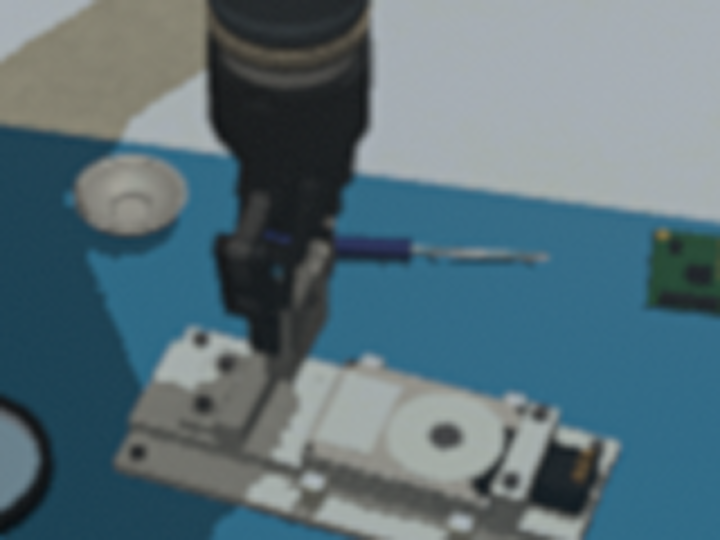

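```bash
python3 - <<'E'
from r import *
f=np.load("h1s.npz");P=cloud(f)
V=f["image"].max(2)
u=np.array([[295,300],[300,330],[310,270],[315,300],[322,250],[292,350]])
for x,y in u:
    a,b=int(240+x/4.5),int(130+y/4.5);print(a,b,V[b,a],P[b,a].round(3),inC(P[b,a]))
E
```

```text
305 196 65 [ 0.545 -0.029  0.14 ] [-27.6 -35.4]
306 203 50 [ 0.531 -0.03   0.105] [-30.6 -22. ]
308 190 91 [ 0.505 -0.031  0.12 ] [-35.4   3.3]
310 196 49 [ 0.505 -0.026  0.103] [-30.9   3.6]
311 185 108 [ 0.49  -0.027  0.122] [-34.3  18.9]
304 207 62 [ 0.539 -0.033  0.1  ] [-32.1 -30.3]
```

```bash
python3 - <<'E'
from r import *
robot.move_straight(W(-.043,0,.025),.12)
c=robot.move_straight(W(-.043,0,.004),.025,contact_N=3);s=st(c);print(inC(s["tcp_pos"]))
snap("h2s","scene",(240,130,400,250),4.5)
E
```

```text
True t 20.65 tcp [ 0.5072 -0.039   0.0105] yaw -9.2 F [-0.4  0.2  5.6] op 0.607
[-43.  -0.]
```

View pics/h2s.png

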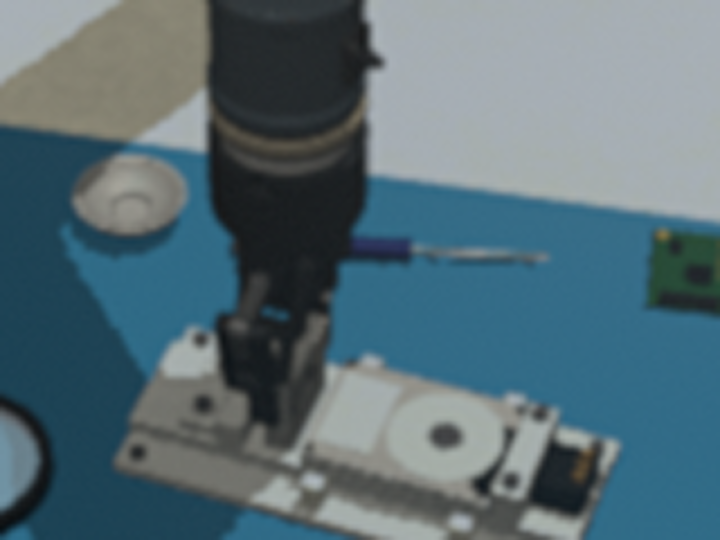

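```bash
python3 - <<'E'
from r import *
robot.move_straight(W(-.043,0,.0112),.05);st("eased")
c=robot.move_straight(W(-.056,0,.0112),.02,contact_N=4);s=st(c);print(inC(s["tcp_pos"]))
robot.sleep(.1);s=st();print(inC(s["tcp_pos"]))
E
```

```text
eased t 20.95 tcp [ 0.507  -0.039   0.0109] yaw -9.2 F [ 0.3  0.2 -0.5] op 0.603
True t 21.41 tcp [ 0.5054 -0.046   0.0107] yaw -9.2 F [ 0.5  1.3 -1.2] op 0.600
[-50.2   0.6]
 t 21.51 tcp [ 0.5053 -0.046   0.0106] yaw -9.2 F [0.2 0.3 1.5] op 0.600
[-50.2   0.6]
```

```bash
python3 - <<'E'
from r import *
robot.move_straight(W(-.0497,0,.0106),.05)
robot.grip(.75,40);st("open")
robot.move_straight(W(-.0497,0,.07),.15)
robot.goto([.4998,.2775,.06],ori(-73));st()
snap("h3","top",(250,210,410,330),5);snap("h3s","scene",(250,170,390,270),5)
E
```

```text
open t 22.04 tcp [ 0.5062 -0.0455  0.0105] yaw -9.2 F [-0.4 -0.   0.3] op 0.749
 t 24.02 tcp [0.4999 0.2762 0.0593] yaw -73.1 F [ 0.2  0.2 -0. ] op 0.752
```

View pics/h3.png

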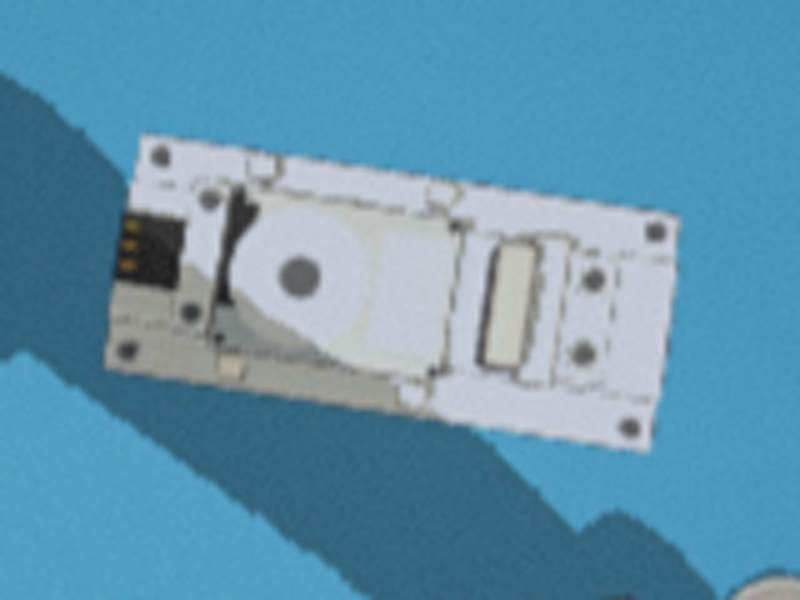

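View pics/h3s.png

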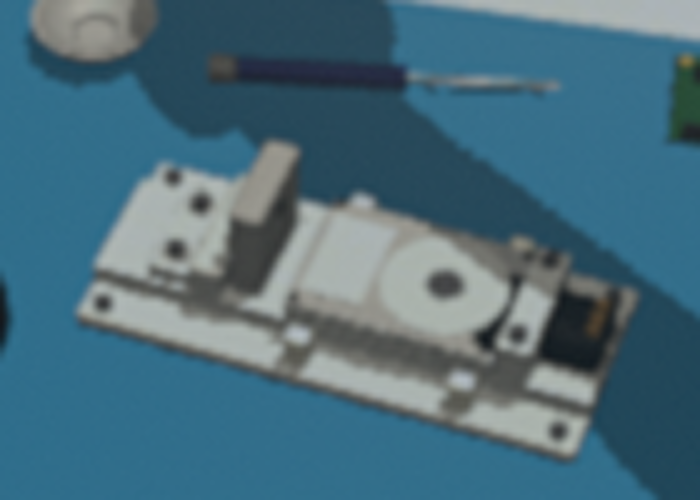

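```bash
cat > m2.py <<'E'
from h import *
def bolts(f,C=None):
    from r import W
    g=cv2.cvtColor(f["image"],cv2.COLOR_RGB2GRAY).astype(float);out=[]
    for sx in(.110,-.110):
        for sy in(.043,-.043):
            u0,v0=proj(f,W(sx,sy,.008,C=np.array([.5141,.0049])))[0].round().astype(int);r=3
            w=g[v0-r:v0+r+1,u0-r:u0+r+1];w=np.clip(np.median(w)-12-w,0,None);yy,xx=np.mgrid[v0-r:v0+r+1,u0-r:u0+r+1]
            out.append([(w*xx).sum()/w.sum(),(w*yy).sum()/w.sum()])
    X=cast(f,out,.008)[:,:2];return X.mean(0),X
def packtop(f,c,rad=.05,zt=.070):
    P=cloud(f);m=(P[...,2]>zt-.009)&(P[...,2]<zt+.01)&(np.hypot(P[...,0]-c[0],P[...,1]-c[1])<rad)
    return rect(cast(f,np.argwhere(m)[:,::-1],zt)[:,:2])
E
python3 - <<'E'
from r import *;from m2 import *
f=np.load("h3.npz");C,X=bolts(f);print("bolts centre",C.round(4))
r=packtop(f,W(-.0475,0));print(r,inC(r[0],C))
# gray profile along cradle axis on z=.033 plane (drive top) 
g=cv2.cvtColor(f["image"],cv2.COLOR_RGB2GRAY).astype(np.float32)
def prof(z,xs):
    acc=[]
    for y in np.linspace(-.02,.02,9):
        uv=proj(f,[W(x,y,z,C) for x in xs]).astype(np.float32);acc.append(cv2.remap(g,uv[:,0].reshape(1,-1).copy(),uv[:,1].reshape(1,-1).copy(),cv2.INTER_LINEAR)[0])
    return np.mean(acc,0)
xs=np.arange(-.040,-.014,.001)
for x,v in zip(xs,prof(.033,xs)):print("%.0f:%.0f"%(x*1000,v),end=" ")
E
```

```text
bolts centre [0.5141 0.005 ]
(array([ 0.50310641, -0.04063876]), array([17.28367805, 51.90956879]), 80.71873474121094) [-46.8   3.5]
-40:102 -39:118 -38:149 -37:180 -36:197 -35:202 -34:203 -33:202 -32:202 -31:201 -30:201 -29:198 -28:193 -27:183 -26:167 -25:162 -24:175 -23:190 -22:196 -21:199 -20:200 -19:201 -18:201 -17:201 -16:200 -15:200
```

```bash
python3 - <<'E'
from r import *
p=[.5028,.2754]
robot.goto([*p,.05],ori(-74.5))
c=robot.move_straight([*p,-.0045],.08,contact_N=5);st(c)
robot.grip(0.45,40);st("grip")
robot.move_straight([*p,.065],.12);st("lift");robot.sleep(.1)
snap("h4s","scene",(380,130,500,240),5)
E
```

```text
False t 25.20 tcp [ 0.503   0.2756 -0.0044] yaw -74.5 F [0.7 0.8 0. ] op 0.751
grip t 25.46 tcp [ 0.5034  0.2758 -0.0037] yaw -74.5 F [0.3 0.2 2.3] op 0.595
lift t 26.19 tcp [0.5022 0.275  0.0644] yaw -74.5 F [ 1.   0.  -1.2] op 0.601
```

View pics/h4s.png

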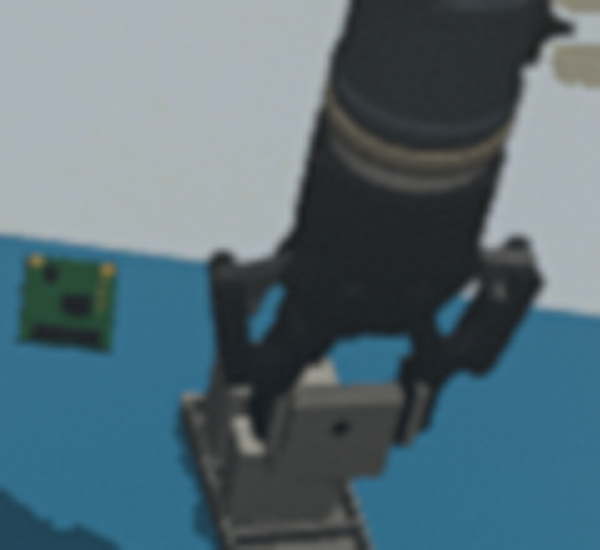

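```bash
python3 - <<'E'
from r import *
p=[.5028,.2754]
robot.move_straight([*p,.010],.12)
c=robot.move_straight([*p,-.008],.03,contact_N=3);st(c)
robot.grip(.72,40)
a=np.deg2rad(15.5);q=[p[0]+.0055*np.cos(a),p[1]+.0055*np.sin(a)]
z=robot.sense()["tcp_pos"][2]
robot.move_straight([*q,-.0045],.05);st()
robot.grip(0.45,40);st("grip")
robot.move_straight([*q,.065],.12);st("lift")
robot.goto(W(-.0318+.0055+.0005,0,.065),ori(-9.2));robot.sleep(.1);st()
snap("h5s","scene",(240,130,400,250),4.5)
E
```

```text
True t 27.44 tcp [ 0.503   0.2754 -0.0038] yaw -74.5 F [-0.2 -0.4  4.2] op 0.597
 t 27.98 tcp [ 0.5086  0.277  -0.0046] yaw -74.5 F [0.5 0.4 0.3] op 0.721
grip t 28.23 tcp [ 0.5082  0.277  -0.0044] yaw -74.5 F [-0.1  0.2 -0.2] op 0.602
lift t 28.95 tcp [0.5075 0.2764 0.0645] yaw -74.5 F [-0.   0.2 -1.1] op 0.601
 t 30.43 tcp [ 0.51   -0.0208  0.0649] yaw -9.1 F [ 0.1 -0.5 -0.8] op 0.601
```

View pics/h5s.png

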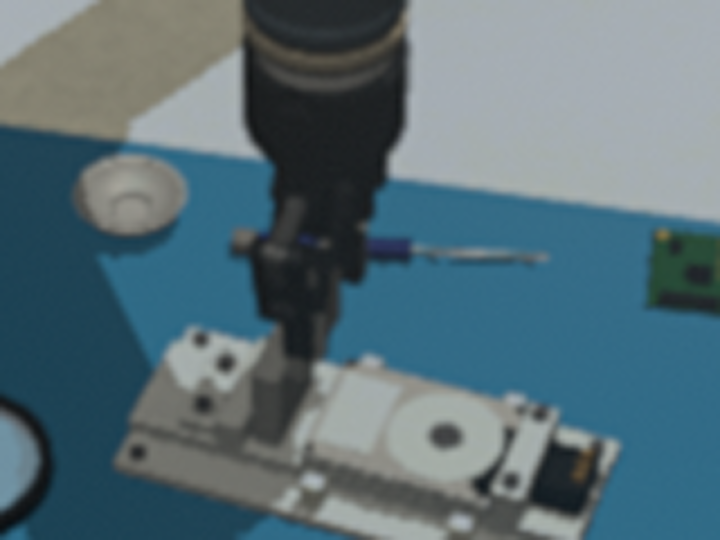

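```bash
python3 - <<'E'
from r import *
X=-.0269
robot.move_straight(W(X,0,.065),.05)
robot.sleep(.15);s=st();print(inC(s["tcp_pos"]))
c=robot.move_straight(W(X,0,.03),.05,contact_N=4);s=st(c);print(inC(s["tcp_pos"]))
if not c:
    c=robot.move_straight(W(X,0,.004),.02,contact_N=4);s=st(c);print(inC(s["tcp_pos"]))
snap("h6s","scene",(240,130,400,250),4.5)
E
```

```text
t 30.88 tcp [ 0.5097 -0.023   0.065 ] yaw -9.2 F [-0.5 -0.7 -0.1] op 0.598
[-26.8  -0. ]
False t 31.73 tcp [ 0.5099 -0.023   0.0301] yaw -9.2 F [ 0.9  0.7 -1. ] op 0.606
[-26.8  -0.2]
True t 32.66 tcp [ 0.5096 -0.0231  0.0106] yaw -9.2 F [-0.8 -0.6  6. ] op 0.598
[-26.9   0.1]
```

View pics/h6s.png

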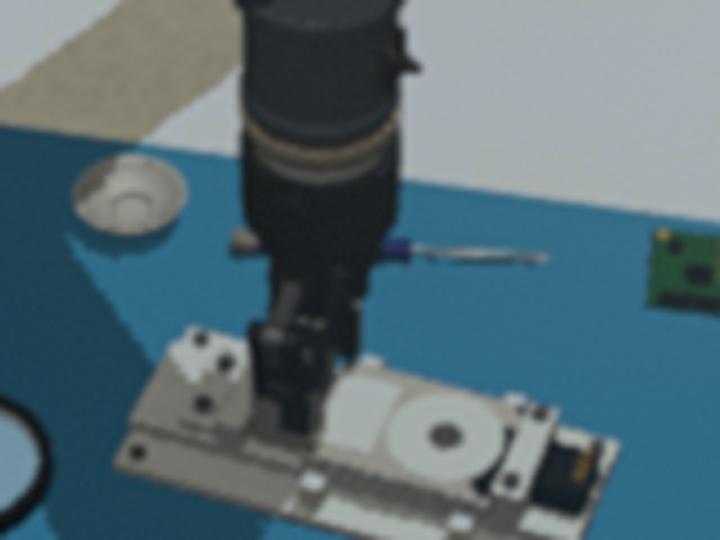

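```bash
python3 - <<'E'
from r import *
from m2 import *
robot.grip(.75,40);st("open")
robot.move_straight(W(-.0269,0,.09),.12)
robot.goto([.45,.30,.15],ori(-73));st()
snap("h7","top",(250,210,410,330),5);snap("h7s","scene",(250,170,390,270),5)
f=np.load("h7.npz");C,X=bolts(f);r=packtop(f,W(-.040,0));print(C,r,inC(r[0],C))
f=np.load("h7s.npz");P=cloud(f);m=(P[...,2]>.065)&(np.hypot(P[...,0]-.508,P[...,1]+.04)<.05);print(np.percentile(P[m][:,2],[5,50,95]))
E
```

```text
open t 32.99 tcp [ 0.5087 -0.0232  0.0098] yaw -9.2 F [ 0.3 -0.8 -1.3] op 0.751
 t 35.27 tcp [0.4503 0.2989 0.1494] yaw -73.1 F [ 0.2 -0.2  0.7] op 0.749
[0.51407226 0.00496885] (array([ 0.5042298 , -0.03472757]), array([29.31365395, 51.59896088]), 80.71871948242188) [-40.8   3.4]
[0.06600769 0.06987836 0.07309678]
```

View pics/h7.png

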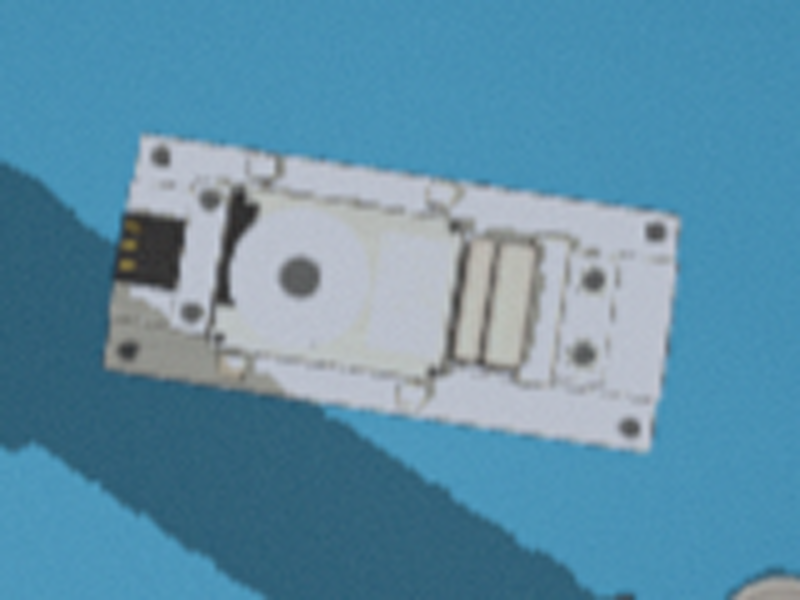

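View pics/h7s.png

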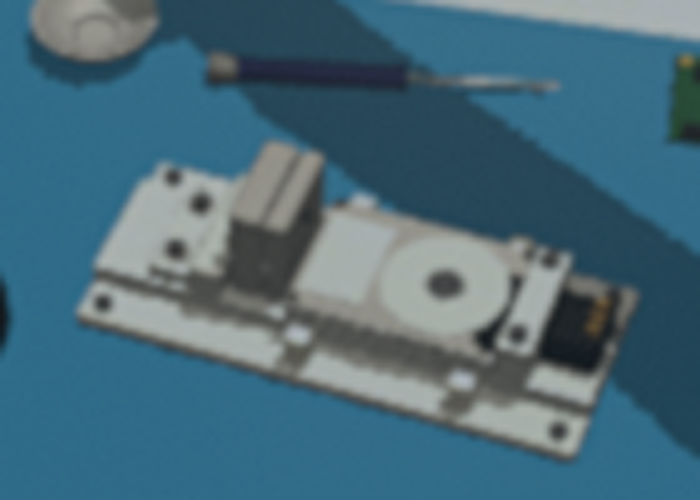

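```bash
python3 - <<'E'
from r import *
from m2 import *
f=np.load("h7.npz");C,X=bolts(f)
g=cv2.cvtColor(f["image"],cv2.COLOR_RGB2GRAY)
u,v=250+299/5,210+277/5
w=g[int(v)-6:int(v)+7,int(u)-6:int(u)+7].astype(float);w=np.clip(140-w,0,None);yy,xx=np.mgrid[int(v)-6:int(v)+7,int(u)-6:int(u)+7]
b=[(w*xx).sum()/w.sum(),(w*yy).sum()/w.sum()];print("boss",inC(cast(f,b,.033)[0],C))
# rear drive corners & front corners (dark screws)
for x,y in((460,226),(433,371),(218,338)):print(inC(cast(f,(250+x/5-.4,210+y/5-.4),.033)[0],C))
E
```

```text
boss [40.4  1.9]
[-23.9 -30.1]
[-21.5  32.5]
[70.7 32.6]
```

```bash
python3 - <<'E'
from r import *
snap("h8","top",(140,80,560,370),1.9)
E
```

```text
(no output)
```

View pics/h8.png

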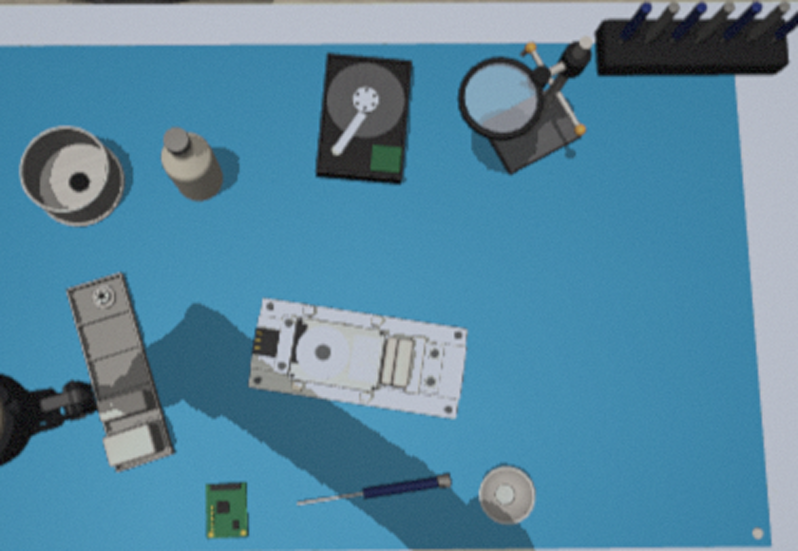

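```bash
python3 - <<'E'
from r import *
st();robot.close_job();print("done")
E
```

```text
t 35.42 tcp [0.4505 0.2989 0.1497] yaw -73.1 F [ 0.2 -0.6 -0.3] op 0.750
the job is handed in; nothing more can be done
done
```

The drive is loaded fully home and the 12 mm and 17 mm packers fill the gap. I handed the job in at 35.4 s; no verdict is reported.

**What I did**
- **Gap:** I measured about 131 mm between the fixed stop and the end stop, which is the 31 mm row. That calls for the 12 and 17 mm packers, 29 mm together.
- **Drive:** I gripped it across its width, set it on the bed and pushed it along until it stopped solid. A second push stopped at the same place.
- **17 mm packer:** I stood it on the bed and slid it lightly against the end stop. My contact limit for this was 4 N.
- **12 mm packer:** I lowered it into the remaining slot. It met nothing until the bed, at the expected height.

**Last checks**
- **Drive:** its rear edge measured at about x = -25 mm, which is home, and its lid boss about 2 mm off the centre line. I could not see the plunger itself, so that it is held in is inferred from these and from the firm stop.
- **Packers:** the two tops measured 29.3 x 51.6 mm at the right height (about 70 mm), square to within 0.1°, centred at x = -40.8 mm.
- **Rest of the scene:** the 23 and 33 mm packers and the clamp are still in the tray, the bystanders look unmoved, and the gripper is clear.

**What disagreed**
- **Fingertips:** with the jaws nearly open they were about 40 mm behind the reported TCP, where the description implies about 2 mm. My first grasp closed above the drive without touching it. I then found the height by contact with the mat and regripped.
- **Top camera:** contacts showed it biased by roughly (-3, +3) mm in world x and y. I corrected for that on the 12 mm packer only. The top view puts the packers 3.4 mm off the centre line, within the 12 mm allowed.

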